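# Set the burrs of a coffee mill past the play in its handwheel

### The arm

A 6-joint arm with a two-finger parallel gripper is mounted at the origin on a cart in front of the work surface, level with it; the furniture and walls round the work are solid. World frame = base frame: x ahead of the robot, y to its left, z up, the work surface at z = 0. Lengths are in m, angles in degrees, forces in N, time in s.
With the tool pointing down it reaches from about 0.35 to 0.925 m from the base axis. Payload 6.4 kg.
Tool frame: the origin (TCP) lies at the very end of the fingers, on their centre line; the grasp point (between the pads) lies manip.pinch_z behind it (manip.pinch_z is the distance from the TCP to the grasp point, in m); z points along the fingers, y is the line along which they close (so a half turn about z gives the same grasp; the last joint's range is limited). The gripper opens to 94 mm and grips with 3 to 60 N. Pads are 16 mm wide; open, the fingers measure 119 mm over their backs; the gripper's body (75 mm by 177 mm) begins 78 mm behind the grasp point.
Start: joints at [61.702, 14.043, 89.255, -0, 76.702, -9.975], TCP at [0.204, 0.617, 0.205] pointing down, gripper open.
Joint ranges: [-179.41, 179.41], [-58.25, 129.5], [7.25, 145.43], [-54.29, 234.29], [11.92, 165.04], [-157.13, 157.13]. Speed limits (degrees/s): [147.25, 147.25, 180, 180, 180, 180].

### API

Orientations are given as a 3x3 rotation matrix whose columns are the frame's x, y, z axes.
In Python, from station import manip, solver, eyes, finder gives the robot as it stands. The module is installed in compiled form; this text tells all that it offers. Calls block until the motion is done:
- manip.goto(position, orientation): joint-space move of the TCP to a pose.
- manip.movel(position, rot=None, max_speed=0.15, f_stop=None): straight line of the TCP; rot=None keeps the orientation; max_speed is the mean speed in m/s. With f_stop (N) it stops when the force on the tool has changed by that much, and returns True; else False.
- manip.move_joints(angles): joint-space move.
- manip.set_gripper(opening, grasp_force=None): opening from 0.0 (shut) to 1.0 (fully open); grasp_force is the grip in N (None keeps the last); returns when the fingers have stopped.
- manip.dwell(seconds).
- solver.ik(position, orientation): joint angles nearest the present ones, or None.
- manip.get_state(): the state.
- eyes.capture(name): name is "side" or "top" or "wrist"; returns a dict with "image" (400x640x3 uint8, red, green, blue), "z_map" (400x640 float32, m along the optical axis (not along the pixel's ray), 0 where there is no reading), "fx", "fy", "cx", "cy" (pixels), "cam_to_world" (4x4, takes a point from camera to world coordinates); the wrist camera has in their place "mount" (4x4, takes a point from camera to tool coordinates, whose origin is the TCP and whose axes are the flange's). Camera axes: x right, y up, looking along -z (the intrinsics and any distortion apply to the point x, -y, -z); pixel columns grow to the right and rows downward; lengths in m; the calibration is good to about 2 mm. A picture is of the moment at which its call begins: read the wrist's pose just before it.
A pose or a line that the arm cannot do raises manip.PlanningError and nothing moves.
- manip.finish_job(): hands the job in; it is judged then, once.
Trained networks look in the newest picture that a camera, given by its name, has taken for a name from the list of things; names that differ only in an ending like _2 or _b are one class to them, and where a whole thing is asked for, a point or a joint stands for the part that bears it (a point fixed in the world has none). Each returns a list of dicts, best first, with "confidence" (0 to 1); they miss things now and then, are a little off and sometimes report something else, mostly with a low value. They report only what shows in the picture. A call takes as long as a camera call.
- finder.spot_in(camera, label): "bbox" ([left, top, right, bottom] in pixels, round what is visible of it).
- finder.regions_of(camera, label): "mask" (400x640 bool, what is visible of it) and "bbox" ([left, top, right, bottom] in pixels, round what is visible of it).
- finder.tip_of(camera, label): "location" ([column, row] in pixels: a listed point, or the origin of a listed thing).
The state is a dict: "time_s": time; "q": joint angles; "joint_velocities": joint speeds; "joint_torque": joint torques, N m; "position": TCP position; "eef_rot": TCP orientation; "force": force on the tool from outside, world axes, zero at the start; "torque": the same for the moment, N m; "opening": opening from 0.0 (shut) to 1.0 (fully open); "gripper_force": force on a finger pad.
Only numpy, scipy, OpenCV 4.12 (cv2) and the standard library are available. Lean on these libraries where they do the work, as an engineer would, in place of code of your own. Each camera call takes 0.05 s, during which the arm holds its last target. There are 200 camera calls.

### The job

Set the cleaned coffee mill: by the red knob on its handwheel, turn the wheel clockwise (seen from above) until you feel the burrs just touch, without forcing them together. Then turn it back anticlockwise: the wheel has lost motion, so first take up that free play, and from the point where the wheel really begins to drive the stem open the burrs by half a turn. Let go of the knob, and leave the cup under the mill and the other things where they stand.

Things in the scene. Friction and masses are not known exactly. Their poses are not given: they have to be found in the camera images.
- grinder: small grey table-top coffee mill, fixed to the worktop: dark foot 150 x 120 x 18 mm, rear column, round burr drum 86 mm across (top 135 mm above the worktop), and on top a horizontal dark handwheel. Origin: on the worktop under the wheel's axis; z up; the column stands on its +x side, toward the back.
- wheel_axis (a point): point on the vertical axis of the handwheel, at the middle height of its rim, 172 mm above the worktop; does not move. Rim: centre circle radius 50 mm, 12 mm thick; hub 30 mm across, its top 183 mm above the worktop; three spokes.
- knob_mid (a point): centre of the red upright spinner knob on the rim: 22 mm across, 46 mm tall, from 179 to 225 mm above the worktop (this point at 202 mm), its axis 50 mm from the wheel's axis. It spins freely about its own upright axis, so it can be held firmly and led round a circle with the hand kept at one angle, for any number of turns. Its bearing about the wheel's axis shows the wheel's angle.
- wheel: the handwheel (origin on its axis at worktop height, x toward the knob). Between it and the stem is free play, size unknown, up to a third of a turn: there the knob takes 0.5 N along its circle; moving the stem, either way, 6 N (less remains when stopped). When the burrs touch it jumps to 9 N, then grows by 45 N per radian; above 20 N they are jammed. Where they touch cannot be seen.
- burr_ring (a point): centre of the top of the brass ring under the wheel that carries the upper burr; it does not turn. 150.00 mm above the mill's origin when the burrs just touch. It rises by 0.5 mm per whole anticlockwise turn of the stem (half a turn: 0.25 mm) and stays while the wheel is in its free play. Its reading is far too coarse to count by.
- lower_burr (a point): centre of the lower burr's bed, hidden inside the drum, 95.0 mm above the mill's origin. It is sprung and sinks when the burrs are forced together: 0.1 mm at 20 N at the knob. Also too fine to see in the reading.
- dosing_cup: dark dosing cup, 60 mm across, 47 mm tall, standing on the mill's foot below the drum; origin at the centre of its underside. Bystander.
- tamper: coffee tamper with upright wooden handle, 58 mm across, 88 mm tall; origin under its centre. Bystander.
- filter_basket: steel filter basket, 69 mm across, 24 mm tall; origin under its centre. Bystander.
- glass: glass upside down, 64 mm across, 88 mm tall; origin under its centre. Bystander.
- mug: small white patterned mug with handle, 62 x 88 x 50 mm; origin under its centre. Bystander.
- group_brush: black cleaning brush lying flat, 18 x 168 x 28 mm; origin under its centre. Bystander.
- scale: black digital coffee scale, 140 x 105 x 18 mm; origin under its centre. Bystander.

How it is judged:
By the outcome, as a careful person would: the job done as asked, in the order asked, and still so for the second after the job is handed in, with the robot touching nothing.
It also fails if it takes over 61 s, if anything falls off the work surface, if the arm or the gripper's body presses on something with over 40 N, if the wrist force passes 120 N, or if a joint passes its speed limit or range.

## Working session

There is one attempt and no reset: what is moved stays moved. The work goes in short steps, each a Python script; the robot and the scene stay as the last script left them, time stands still between calls to the robot, and variables do not carry over. Pictures are saved under pics/ and viewed, at most 10 in all, crops included, and the job is handed in when it is done.

```bash
mkdir -p pics; ls; cat > h.py <<'E'
import numpy as np, cv2
from station import manip, solver, eyes, finder
def world(c,u,v,z=None,d=None):
    T=c["cam_to_world"]; r=np.array([(u-c["cx"])/c["fx"],-(v-c["cy"])/c["fy"],-1.])
    o=T[:3,3]; w=T[:3,:3]@r
    k=d if d is not None else (z-o[2])/w[2]
    return o+k*w
E
python3 - <<'E'
from h import *
s=manip.get_state(); print(s["time_s"],s["position"],s["eef_rot"],s["force"],manip.pinch_z,s["opening"])
ims=[]
for n in("top","side"):
    c=eyes.capture(n); print(n,[k for k in c]); ims.append(c["image"])
    for l,z in(("wheel_axis",.172),("knob_mid",.202),("tamper",0),("glass",0)):
        for r in finder.tip_of(n,l)[:2]: print(n,l,r["confidence"],r["location"],world(c,*r["location"],z=z).round(4))
    for r in finder.regions_of(n,"knob_mid")[:1]: print(r["bbox"])
cv2.imwrite("pics/a.png",cv2.cvtColor(cv2.resize(np.vstack(ims),(480,600)),cv2.COLOR_RGB2BGR))
print(manip.get_state()["time_s"])
E
```

```text
pics
0.0 [0.20403476 0.61653997 0.20436867] [[-9.49303471e-01  3.14359826e-01 -9.05731958e-04]
 [ 3.14360941e-01  9.49302123e-01 -1.63667481e-03]
 [ 3.45308462e-04 -1.83842783e-03 -9.99998250e-01]] [-0.8809677   0.67334907 -0.28118609] 0.0188 1.001760979393356
top ['image', 'z_map', 'fx', 'fy', 'cx', 'cy', 'cam_to_world']
top wheel_axis 0.92 [349.2, 209.1] [ 0.4865 -0.1318  0.172 ]
top knob_mid 0.38 [349.3, 220.8] [ 0.4441 -0.1285  0.202 ]
top tamper 0.63 [406.8, 224.6] [ 0.4602 -0.3618  0.    ]
top glass 0.92 [448.7, 229.3] [ 0.4446 -0.5157  0.    ]
side ['image', 'z_map', 'fx', 'fy', 'cx', 'cy', 'cam_to_world']
side wheel_axis 0.65 [314.5, 217.5] [ 0.5045 -0.1286  0.172 ]
side knob_mid 0.42 [297.0, 205.9] [ 0.442 -0.099  0.202]
side tamper 0.78 [305.4, 303.1] [ 0.4769 -0.3717  0.    ]
side glass 0.63 [291.2, 342.2] [ 0.4408 -0.5264  0.    ]
side glass 0.44 [297.7, 210.5] [0.4224 0.1763 0.    ]
0.6
```

View pics/a.png

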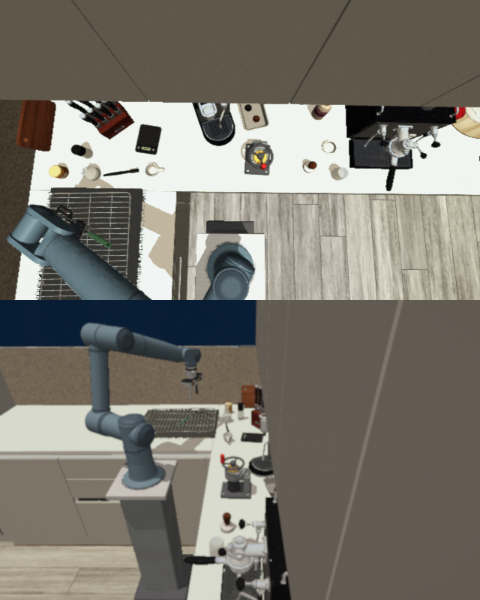

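```bash
cat >> h.py <<'E'
R=np.array([[-1.,0,0],[0,1,0],[0,0,-1]])
def wworld(c,s,u,v,z=None):
    d=c["z_map"][int(round(v)),int(round(u))]
    r=np.array([(u-c["cx"])/c["fx"],-(v-c["cy"])/c["fy"],-1.])
    M=c["mount"]; o=s["position"]+s["eef_rot"]@M[:3,3]; w=s["eef_rot"]@M[:3,:3]@r
    return o+w*(d if z is None else (z-o[2])/w[2])
E
python3 - <<'E'
from h import *
c=eyes.capture("top")
for u,v in((343,100),(343,60),(343,125),(343,132),(290,160)): print(u,v,world(c,u,v,d=c["z_map"][v,u]).round(3))
s=manip.get_state(); p=s["position"]
manip.movel(p+[0,0,.15],max_speed=.2)
manip.goto([.42,-.13,.36],R)
s=manip.get_state(); c=eyes.capture("wrist"); print(c["mount"].round(3),s["time_s"],s["position"],s["force"])
hsv=cv2.cvtColor(c["image"],cv2.COLOR_RGB2HSV)
for l,z in(("wheel_axis",.172),("knob_mid",.202)):
    for r in finder.tip_of("wrist",l)[:2]: print(l,r["confidence"],r["location"],wworld(c,s,*r["location"],z=z).round(4))
for r in finder.regions_of("wrist","knob_mid")[:1]:
    print(r["confidence"],r["bbox"])
m=((hsv[...,0]<8)|(hsv[...,0]>172))&(hsv[...,1]>150)&(hsv[...,2]>60)
v,u=np.nonzero(m); P=np.array([wworld(c,s,a,b) for a,b in zip(u,v)])
t=P[(P[:,2]>.215)&(P[:,2]<.24)]; print(len(P),len(t),np.median(t,0) if len(t) else P[:5],t.min(0),t.max(0))
np.savez("w.npz",**c,p=s["position"],R=s["eef_rot"])
cv2.imwrite("pics/b.png",cv2.cvtColor(c["image"],cv2.COLOR_RGB2BGR))
E
```

```text
343 100 [ 0.627 -0.064  0.689]
343 60 [ 0.627 -0.05   0.843]
343 125 [ 0.628 -0.077  0.548]
343 132 [ 0.627 -0.082  0.503]
290 160 [0.688 0.069 0.041]
[[ 0.001  0.962  0.274  0.08 ]
 [ 1.    -0.001  0.001  0.001]
 [ 0.001  0.274 -0.962 -0.179]
 [ 0.     0.     0.     1.   ]] 4.2917 [ 0.42018638 -0.12965414  0.36005299] [-0.65152681 -0.24509981  0.41947047]
wheel_axis 0.59 [324.5, 231.8] [ 0.4875 -0.1226  0.172 ]
knob_mid 0.8 [317.4, 203.6] [ 0.4414 -0.1313  0.202 ]
0.65 [308.3, 190.3, 329.2, 219.9]
452 304 [ 0.43782653 -0.131543    0.22418512] [ 0.42952803 -0.1412508   0.21527152] [ 0.44912785 -0.1208659   0.22619089]
```

View pics/b.png

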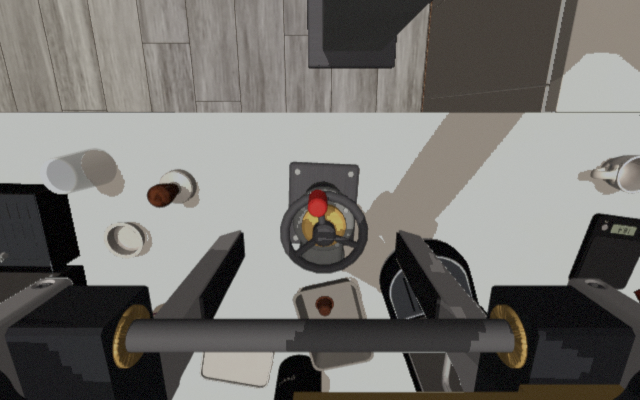

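```bash
cat > g.py <<'E'
from h import *
from scipy.optimize import least_squares
c=dict(np.load("w.npz")); s=dict(position=c["p"],eef_rot=c["R"])
P=np.array([wworld(c,s,u,v) for u in range(275,375) for v in range(180,280)]); 
c0=np.array([.4875,-.1255]); 
for _ in range(4):
    r=np.hypot(*(P[:,:2]-c0).T); q=P[(P[:,2]>.165)&(P[:,2]<.182)&(r>.040)&(r<.060)]
    c0=least_squares(lambda x:np.hypot(*(q[:,:2]-x).T)-.05,c0,loss="soft_l1",f_scale=.003).x
print(len(q),c0,np.median(q[:,2]))
k=np.array([.4398,-.1313]); d=k-c0; print(np.hypot(*d),np.degrees(np.arctan2(d[1],d[0])))
k=c0+.05*d/np.hypot(*d)*1.0; np.savetxt("c0.txt",c0)
manip.set_gripper(.5,30)
manip.goto([*k,.25],R); s=manip.get_state(); print(s["time_s"],s["force"])
manip.movel([*k,.187],max_speed=.08); f0=manip.get_state()["force"]
manip.set_gripper(0,30); s=manip.get_state()
print(s["time_s"],f0,s["force"],s["position"],s["opening"],s["opening"]*.094,s["gripper_force"]); np.savetxt("f0.txt",f0)
E
python3 g.py
```

```text
2173 [ 0.48734146 -0.12391752] 0.1767115561821444
0.04811123751679473 -171.17331525254895
5.8833 [0.24671639 0.9364014  0.07326788]
7.3417 [ 0.54248291 -0.17174253  0.04209282] [ 0.78401796 -0.03433264  0.38132981] [ 0.43807064 -0.13168747  0.18727544] 0.22487757017624532 0.021138491596567062 30.000184115488082
```

```bash
cat > t.py <<'E'
from h import *
import sys, json
f0=np.loadtxt("f0.txt"); C=np.loadtxt("c0.txt")
def ang(p,prev=None):
    a=np.degrees(np.arctan2(p[1]-C[1],p[0]-C[0]))
    return a if prev is None else prev+(a-prev+180)%360-180
def step(a,sgn,speed=.05,f_stop=None,r=.05):
    "move knob to bearing a (deg); return state: angle, opposing tangential force, radial force, stop"
    t=np.radians(a); st=manip.movel([C[0]+r*np.cos(t),C[1]+r*np.sin(t),.187],R,speed,f_stop)
    s=manip.get_state(); b=ang(s["position"],a); t=np.radians(b); f=s["force"]-f0
    Ft=-sgn*(-f[0]*np.sin(t)+f[1]*np.cos(t)); Fr=f[0]*np.cos(t)+f[1]*np.sin(t)
    print(f"t{s['time_s']:.2f} cmd{a:.1f} ang{b:.2f} r{1e3*np.hypot(*(s['position'][:2]-C)):.2f} Ft{Ft:.2f} Fr{Fr:.2f} g{s['opening']*94:.1f} {st}")
    return b,Ft,Fr,st
E
python3 - <<'E'
from t import *
a=ang(manip.get_state()["position"])
for i in range(6):
    a-=8; b,Ft,Fr,st=step(a,-1,.05,9)
    if st or Ft>8: break
E
```

```text
t7.62 cmd-179.0 ang-179.46 r49.83 Ft-0.17 Fr0.64 g21.1 False
t7.92 cmd-187.0 ang-187.43 r49.82 Ft-0.57 Fr-0.30 g21.1 False
t8.21 cmd-195.0 ang-195.39 r49.79 Ft-0.80 Fr-0.90 g21.5 False
t8.50 cmd-203.0 ang-203.40 r49.76 Ft0.38 Fr-0.67 g21.0 False
t8.79 cmd-211.0 ang-211.38 r49.75 Ft-0.26 Fr-1.56 g21.0 False
t9.08 cmd-219.0 ang-218.44 r49.70 Ft4.32 Fr-2.40 g21.3 False
```

```bash
python3 - <<'E'
from t import *
a=-219.
for i in range(45):
    a-=8; b,Ft,Fr,st=step(a,-1,.06,6)
    if st or Ft>6.3 or abs(Fr)>8: break
E
```

```text
t9.35 cmd-227.0 ang-226.63 r49.71 Ft4.59 Fr-2.06 g21.8 False
t9.62 cmd-235.0 ang-234.72 r49.72 Ft3.21 Fr-3.77 g21.4 False
t9.88 cmd-243.0 ang-242.70 r49.72 Ft3.33 Fr-3.37 g21.3 False
t10.15 cmd-251.0 ang-250.61 r49.74 Ft3.96 Fr-3.34 g21.2 False
t10.42 cmd-259.0 ang-258.50 r49.77 Ft3.92 Fr-3.90 g21.2 False
t10.68 cmd-267.0 ang-266.40 r49.78 Ft3.60 Fr-2.53 g21.5 False
t10.95 cmd-275.0 ang-274.27 r49.82 Ft3.11 Fr-3.81 g21.0 False
t11.22 cmd-283.0 ang-282.12 r49.88 Ft4.10 Fr-3.58 g21.3 False
t11.48 cmd-291.0 ang-290.00 r49.90 Ft4.82 Fr-4.18 g21.5 False
t11.75 cmd-299.0 ang-297.83 r49.92 Ft3.50 Fr-2.79 g21.5 False
t12.02 cmd-307.0 ang-305.68 r49.99 Ft3.26 Fr-3.71 g21.3 False
t12.28 cmd-315.0 ang-313.49 r50.02 Ft3.95 Fr-3.40 g21.1 False
t12.55 cmd-323.0 ang-321.33 r50.05 Ft3.91 Fr-2.32 g21.5 False
t12.82 cmd-331.0 ang-329.16 r50.10 Ft2.79 Fr-2.60 g21.3 False
t13.08 cmd-339.0 ang-337.03 r50.14 Ft3.84 Fr-1.29 g21.5 False
t13.35 cmd-347.0 ang-344.89 r50.17 Ft3.63 Fr-1.37 g21.2 False
t13.62 cmd-355.0 ang-351.71 r50.17 Ft6.90 Fr-0.21 g21.7 False
```

```bash
python3 - <<'E'
from t import *
step(-356.5,-1,.03)
manip.dwell(.1); step(-356.5,-1,.03)
E
```

```text
t13.87 cmd-356.5 ang-352.25 r50.18 Ft9.40 Fr-0.89 g21.6 False
t14.22 cmd-356.5 ang-352.17 r50.18 Ft9.59 Fr-0.74 g21.2 False
```

```bash
python3 - <<'E'
from t import *
a=-352.; n=0
for i in range(34):
    a+=4; b,Ft,Fr,st=step(a,1,.05)
    n=n+1 if (Ft>2.2 and i>1) else 0
    if n>=3 or Ft>12: break
E
```

```text
t14.52 cmd-348.0 ang-346.51 r50.16 Ft-2.22 Fr-0.79 g21.3 False
t14.77 cmd-344.0 ang-342.72 r50.13 Ft-0.87 Fr-1.32 g21.2 False
t15.02 cmd-340.0 ang-338.77 r50.12 Ft-0.40 Fr-1.20 g21.2 False
t15.27 cmd-336.0 ang-334.81 r50.11 Ft-0.29 Fr-2.19 g20.9 False
t15.52 cmd-332.0 ang-330.85 r50.10 Ft-0.70 Fr-2.54 g21.5 False
t15.77 cmd-328.0 ang-326.92 r50.07 Ft-0.16 Fr-2.20 g21.3 False
t16.02 cmd-324.0 ang-322.99 r50.03 Ft-1.13 Fr-2.62 g21.6 False
t16.27 cmd-320.0 ang-319.04 r50.03 Ft-0.73 Fr-1.58 g21.3 False
t16.52 cmd-316.0 ang-315.07 r50.00 Ft-0.76 Fr-1.90 g21.4 False
t16.77 cmd-312.0 ang-311.14 r49.97 Ft-0.66 Fr-3.37 g21.1 False
t17.02 cmd-308.0 ang-307.13 r49.97 Ft-0.51 Fr-3.25 g21.4 False
t17.27 cmd-304.0 ang-303.21 r49.94 Ft-1.22 Fr-3.80 g21.3 False
t17.52 cmd-300.0 ang-299.21 r49.91 Ft-0.89 Fr-3.59 g21.3 False
t17.77 cmd-296.0 ang-295.26 r49.91 Ft-1.67 Fr-4.01 g21.5 False
t18.02 cmd-292.0 ang-291.25 r49.87 Ft-1.37 Fr-4.66 g21.1 False
t18.27 cmd-288.0 ang-287.27 r49.88 Ft-0.73 Fr-4.06 g21.0 False
t18.52 cmd-284.0 ang-283.26 r49.88 Ft-0.66 Fr-4.10 g20.9 False
t18.77 cmd-280.0 ang-279.28 r49.86 Ft-0.26 Fr-4.93 g21.3 False
t19.02 cmd-276.0 ang-275.30 r49.86 Ft-0.25 Fr-5.12 g21.7 False
t19.27 cmd-272.0 ang-271.31 r49.85 Ft-1.02 Fr-5.57 g21.5 False
t19.52 cmd-268.0 ang-267.36 r49.85 Ft-1.12 Fr-5.20 g21.5 False
t19.77 cmd-264.0 ang-263.46 r49.85 Ft-1.07 Fr-5.30 g21.8 False
t20.02 cmd-260.0 ang-259.58 r49.84 Ft-0.36 Fr-5.22 g21.5 False
t20.27 cmd-256.0 ang-255.79 r49.85 Ft0.20 Fr-5.47 g21.5 False
t20.52 cmd-252.0 ang-252.12 r49.85 Ft1.22 Fr-4.93 g21.0 False
t20.77 cmd-248.0 ang-248.53 r49.82 Ft1.59 Fr-4.12 g21.6 False
t21.02 cmd-244.0 ang-244.99 r49.79 Ft3.75 Fr-5.57 g21.5 False
t21.27 cmd-240.0 ang-241.28 r49.80 Ft4.05 Fr-5.16 g20.9 False
t21.52 cmd-236.0 ang-237.44 r49.82 Ft4.23 Fr-5.74 g21.0 False
```

```bash
python3 - <<'E'
from t import *
s=manip.get_state(); c=eyes.capture("wrist")
for l,z in(("wheel_axis",.172),("knob_mid",.202)):
    for r in finder.tip_of("wrist",l)[:2]: print(l,r["confidence"],r["location"],wworld(c,s,*r["location"],z=z).round(4))
hsv=cv2.cvtColor(c["image"],cv2.COLOR_RGB2HSV)
m=((hsv[...,0]<8)|(hsv[...,0]>172))&(hsv[...,1]>150)&(hsv[...,2]>60)
v,u=np.nonzero(m); P=np.array([wworld(c,s,a,b) for a,b in zip(u,v)])
t=P[(P[:,2]>.215)&(P[:,2]<.24)&(np.hypot(*(P[:,:2]-s["position"][:2]).T)<.03)]; print(len(t),s["position"],np.median(t,0),t.min(0),t.max(0),s["force"]-f0)
cv2.imwrite("pics/c.png",cv2.cvtColor(cv2.resize(c["image"][180:400,180:460],None,fx=2.7,fy=2.7),cv2.COLOR_RGB2BGR))
E
```

```text
wheel_axis 0.79 [257.7, 273.0] [ 0.4894 -0.124   0.172 ]
knob_mid 0.74 [286.4, 201.2] [ 0.4284 -0.0992  0.202 ]
knob_mid 0.57 [319.2, 258.4] [ 0.4629 -0.0812  0.202 ]
1336 [ 0.46052882 -0.08192662  0.18716128] [ 0.45921089 -0.08132908  0.22411381] [ 0.45158606 -0.09143873  0.21502974] [ 0.4715826  -0.07086779  0.2264735 ] [ 6.65651815 -2.5617902   2.35018074]
```

View pics/c.png

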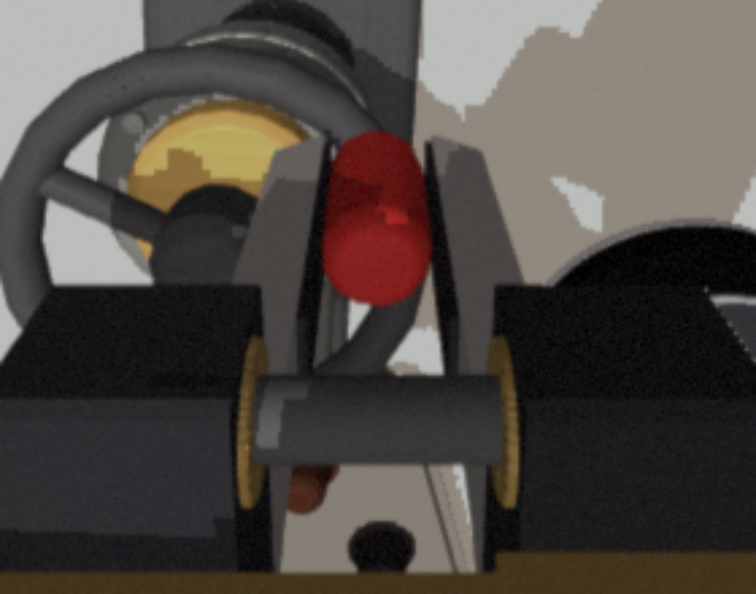

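```bash
python3 - <<'E'
from t import *
for a in (-244.,-252,-260,-268): step(a,-1,.06)
print("fwd")
for a in range(-264,-227,4): step(float(a),1,.05)
E
```

```text
t21.93 cmd-244.0 ang-245.04 r49.84 Ft-2.51 Fr-5.07 g21.4 False
t22.20 cmd-252.0 ang-252.32 r49.85 Ft-0.16 Fr-5.26 g21.1 False
t22.47 cmd-260.0 ang-260.07 r49.82 Ft-0.45 Fr-6.17 g21.0 False
t22.73 cmd-268.0 ang-267.90 r49.84 Ft-0.03 Fr-5.28 g21.2 False
fwd
t22.98 cmd-264.0 ang-263.50 r49.84 Ft-1.68 Fr-4.59 g21.6 False
t23.23 cmd-260.0 ang-259.56 r49.84 Ft-0.39 Fr-4.07 g21.2 False
t23.48 cmd-256.0 ang-255.67 r49.84 Ft-0.64 Fr-5.01 g21.6 False
t23.73 cmd-252.0 ang-251.84 r49.84 Ft-0.83 Fr-6.37 g21.5 False
t23.98 cmd-248.0 ang-248.18 r49.85 Ft1.63 Fr-5.21 g21.2 False
t24.23 cmd-244.0 ang-244.61 r49.84 Ft1.75 Fr-5.20 g21.3 False
t24.48 cmd-240.0 ang-241.04 r49.82 Ft3.35 Fr-5.29 g21.3 False
t24.73 cmd-236.0 ang-237.36 r49.82 Ft4.41 Fr-4.71 g21.2 False
t24.98 cmd-232.0 ang-233.57 r49.83 Ft4.05 Fr-4.93 g21.7 False
t25.23 cmd-228.0 ang-229.72 r49.82 Ft3.50 Fr-4.73 g21.4 False
```

```bash
python3 - <<'E'
from t import *
a=-228.
while a<-76:
    a+=8; b,Ft,Fr,st=step(a,1,.06)
    if Ft>9 or abs(Fr)>12: break
E
```

```text
t25.50 cmd-220.0 ang-221.83 r49.85 Ft4.56 Fr-4.73 g21.5 False
t25.77 cmd-212.0 ang-214.08 r49.86 Ft4.82 Fr-2.95 g21.3 False
t26.03 cmd-204.0 ang-206.30 r49.87 Ft5.11 Fr-3.63 g21.3 False
t26.30 cmd-196.0 ang-198.48 r49.91 Ft5.52 Fr-2.87 g21.5 False
t26.57 cmd-188.0 ang-190.63 r49.90 Ft4.79 Fr-1.57 g21.4 False
t26.83 cmd-180.0 ang-182.75 r49.90 Ft4.77 Fr-0.34 g21.2 False
t27.10 cmd-172.0 ang-174.81 r49.92 Ft4.93 Fr0.72 g21.5 False
t27.37 cmd-164.0 ang-166.80 r49.93 Ft4.76 Fr1.36 g21.5 False
t27.63 cmd-156.0 ang-158.72 r49.95 Ft6.21 Fr2.40 g21.5 False
t27.90 cmd-148.0 ang-150.62 r49.98 Ft5.56 Fr2.35 g21.1 False
t28.17 cmd-140.0 ang-142.49 r49.99 Ft4.77 Fr4.40 g21.1 False
t28.43 cmd-132.0 ang-134.32 r50.03 Ft5.47 Fr3.48 g21.5 False
t28.70 cmd-124.0 ang-126.13 r50.06 Ft5.33 Fr4.92 g21.2 False
t28.97 cmd-116.0 ang-117.95 r50.09 Ft5.88 Fr5.70 g21.4 False
t29.23 cmd-108.0 ang-109.77 r50.14 Ft5.95 Fr5.16 g21.6 False
t29.50 cmd-100.0 ang-101.60 r50.14 Ft5.66 Fr5.43 g21.2 False
t29.77 cmd-92.0 ang-93.45 r50.19 Ft5.53 Fr5.14 g21.4 False
t30.03 cmd-84.0 ang-85.29 r50.24 Ft5.50 Fr4.50 g21.3 False
t30.30 cmd-76.0 ang-77.16 r50.26 Ft5.55 Fr5.25 g21.5 False
```

```bash
cat > k.py <<'E'
from t import *
def look():
    s=manip.get_state(); c=eyes.capture("wrist")
    hsv=cv2.cvtColor(c["image"],cv2.COLOR_RGB2HSV)
    m=((hsv[...,0]<8)|(hsv[...,0]>172))&(hsv[...,1]>150)&(hsv[...,2]>60)
    v,u=np.nonzero(m); P=np.array([wworld(c,s,a,b) for a,b in zip(u,v)])
    t=P[(P[:,2]>.215)&(P[:,2]<.24)&(np.hypot(*(P[:,:2]-s["position"][:2]).T)<.03)]
    k=(t.min(0)+t.max(0))/2; d=k[:2]-C; print("knob",k,"off",1e3*(k-s["position"])[:2],"r",np.hypot(*d),"ang",np.degrees(np.arctan2(d[1],d[0])),"tcp",ang(s["position"]))
E
python3 - <<'E'
from k import *
step(-68.,1,.06); look()
E
```

```text
t30.57 cmd-68.0 ang-69.00 r50.26 Ft5.05 Fr4.07 g21.2 False
knob [ 0.50579115 -0.17013056  0.22069533] off [0.44126665 0.71013523] r 0.049759786784835655 ang -68.23656937433587 tcp -69.00393182615926
```

```bash
python3 - <<'E'
from k import *
step(-62.,1,.04); look()
manip.set_gripper(.45); p=manip.get_state()["position"]
manip.movel([p[0],p[1],.26],max_speed=.1)
manip.movel([.43,p[1]+.04,.36],max_speed=.2)
s=manip.get_state(); c=eyes.capture("wrist"); print(s["time_s"],s["force"])
hsv=cv2.cvtColor(c["image"],cv2.COLOR_RGB2HSV)
m=((hsv[...,0]<8)|(hsv[...,0]>172))&(hsv[...,1]>150)&(hsv[...,2]>60)
v,u=np.nonzero(m); P=np.array([wworld(c,s,a,b) for a,b in zip(u,v)])
t=P[(P[:,2]>.215)&(P[:,2]<.24)]; k=(t.min(0)+t.max(0))/2; print(k,ang(k))
cv2.imwrite("pics/d.png",cv2.cvtColor(c["image"],cv2.COLOR_RGB2BGR))
E
```

```text
t30.90 cmd-62.0 ang-62.98 r50.26 Ft5.42 Fr5.12 g20.9 False
knob [ 0.51063213 -0.16793005  0.22077474] off [0.45479906 0.7621834 ] r 0.049795164718245105 ang -62.11297777305863 tcp -62.97763650583746
33.2 [ 0.5091756   0.1862766  -1.02270676]
[ 0.49722511 -0.16315714  0.21967054] -75.86245349827749
```

View pics/d.png

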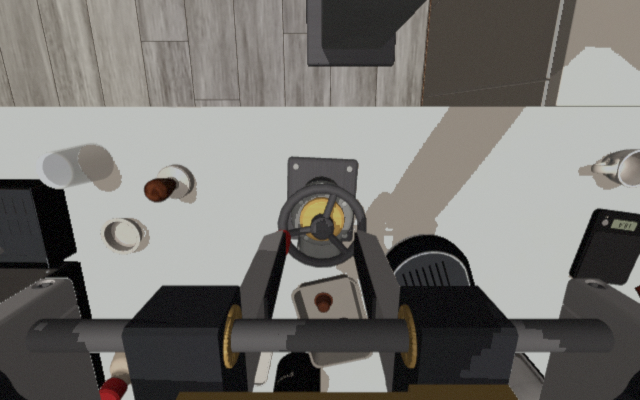

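```bash
python3 - <<'E'
from h import *
C=np.loadtxt("c0.txt")
manip.set_gripper(1.); s=manip.get_state(); c=eyes.capture("wrist")
hsv=cv2.cvtColor(c["image"],cv2.COLOR_RGB2HSV)
m=((hsv[...,0]<8)|(hsv[...,0]>172))&(hsv[...,1]>150)&(hsv[...,2]>60)
v,u=np.nonzero(m); P=np.array([wworld(c,s,a,b) for a,b in zip(u,v)])
t=P[(P[:,2]>.215)&(P[:,2]<.24)&(np.hypot(*(P[:,:2]-C).T)<.08)]; k=(t.min(0)+t.max(0))/2; d=k[:2]-C
print(len(t),t.min(0),t.max(0),np.hypot(*d),np.degrees(np.arctan2(d[1],d[0])))
for r in finder.tip_of("wrist","knob_mid")[:2]: print(r["confidence"],r["location"],wworld(c,s,*r["location"],z=.202))
cv2.imwrite("pics/e.png",cv2.cvtColor(cv2.resize(c["image"][150:290,230:430],None,fx=3,fy=3),cv2.COLOR_RGB2BGR))
print(manip.get_state()["time_s"])
E
```

```text
273 [ 0.48866757 -0.18128906  0.21510018] [ 0.50639934 -0.16199601  0.22630672] 0.048801169500848215 -77.9451853169803
0.77 [279.8, 243.5] [ 0.50004892 -0.17319767  0.202     ]
34.275
```

View pics/e.png

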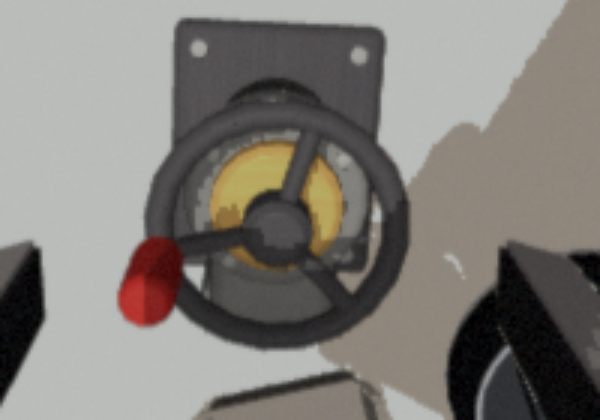

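```bash
python3 -c "
from h import *
print(manip.finish_job(), manip.get_state()['time_s'])"
```

```text
the job is handed in; nothing more can be done
the job is handed in; nothing more can be done
```

I handed the job in at about 34 s: the burrs were closed to first touch (about 10 N at the knob) and the free play taken up. The stem was then opened by about half a turn, an estimated 177–180°; the wheel sprang back about 14° in the drive when I let go of the knob, and nothing else was disturbed.

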